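# Uncover the tinning pot with the lid lifter

## Robot

A 6-joint arm with a two-finger parallel gripper is mounted at the origin on the work surface. World frame = base frame: x ahead of the robot, y to its left, z up, the work surface at z = 0. Lengths are in m, angles in rad, forces in N, time in s.
With the tool pointing down it reaches from about 0.3 to 0.775 m from the base axis. Payload 14.6 kg.
Tool frame: the origin (TCP) lies at the centre of the arm's flange, where the gripper is bolted on; the fingertips stand 199 mm ahead of it and the grasp point (between the pads) lies 180 mm ahead of it; z points along the fingers, y is the line along which they close (so a half turn about z gives the same grasp; the last joint's range is limited). The gripper opens to 94 mm and grips with 3 to 60 N. Pads are 16 mm wide; open, the fingers measure 119 mm over their backs; the gripper's body (75 mm by 177 mm) begins 78 mm behind the grasp point.
Start: joints at [-1.25, 0.3, 1.521, -0, 1.321, -0.067], TCP at [0.208, -0.509, 0.405] pointing down, gripper open.
Joint ranges: [-3.03, 3.03], [-0.79, 2.21], [0.23, 2.52], [-1.04, 4.18], [0, 3.07], [-2.55, 2.55]. Speed limits (rad/s): [2.22, 2.22, 2.57, 3.14, 3.14, 3.14].

## Interface

Orientations are given as [roll, pitch, yaw] about the fixed x, y, z axes, in that order (R = Rz(yaw) Ry(pitch) Rx(roll)).
In Python, from station import ctrl gives the robot as it stands. The module is installed in compiled form; this text tells all that it offers.
- The arm moves only by the tool servo_tool, never from a script. Its argument "motion" is a list of rows, each a list of 5 numbers: the closure, from 0 (fully open) to 1 (shut), then the shift along the world's x, y, z in cm, then the turn about the world's z in degrees. A call has 1 to 20 rows; each row is the pose to reach, as a shift and turn from the pose commanded when the call began; what a row does not reach only later rows make up. A row lasts 1/8 s, in which the tool goes at most 62.5 mm and 10.7 degrees, less where a joint would pass 70% of its speed; a pose out of reach is approached as far as the arm can. A call with a gripper value outside its range is refused whole. The fingers move at their own pace and stop on an object; "squeeze" is the grip in N (left out, the last holds). Time passes only in rows, so rows that repeat a pose let the fingers close. It gives the time, the measured TCP pose, the force, the opening and the grip force at its end, in the units of the state.
- ctrl.get_obs(): the state, without advancing time (a new reading comes with each control period).
- ctrl.camera(name): name is "scene" or "top"; returns a dict with "image" (400x640x3 uint8, red, green, blue), "fx", "fy", "cx", "cy" (pixels), "camera_from_world" (4x4, takes a point from world to camera coordinates). Camera axes: x right, y up, looking along -z (the intrinsics and any distortion apply to the point x, -y, -z); pixel columns grow to the right and rows downward; lengths in m; the calibration is good to about 2 mm. A picture is of the moment at which its call begins. There is no depth.
- ctrl.hand_in(): hands the job in; it is judged then, once.
The state is a dict: "time_s": time; "qpos": joint angles; "joint_vel": joint speeds; "tau": joint torques, N m; "ee_pos": TCP position; "eef_rot": TCP orientation; "force": force on the tool from outside, world axes, zero at the start; "moment": the same for the moment, N m; "grip_width": finger opening in m; "grip_force": force on a finger pad.
Only numpy, scipy, OpenCV 4.12 (cv2) and the standard library are available. Lean on these libraries where they do the work, as an engineer would, in place of code of your own. Each camera call takes 0.05 s, during which the arm holds its last target. There are 200 camera calls.

## Task

The tinning pot on the studio's cable bench is hot: take the lid lifter from its sloping holder, hook it under the loop handle of the pot's lid, lift the lid off and carry it level to the middle of the pale soldering board, setting it down gently, right side up. Then lay the lifter back in its holder, fully home as you found it. Do not touch the hot lid with the gripper or arm, do not bump the extraction hood above the pot, and leave the mug, solder reel and flux jar alone.

Things in the scene. Friction and masses are not known exactly. Their poses are not given: they have to be found in the camera images.
- lifter: Lid lifter, 195 mm long, 0.16 kg: dark steel strip 14 mm wide (y), 5 mm thick, bent square into a toe, black handle on top. Origin: inner corner of the bend, where a carried loop bar comes to lie; z axis up the shank, x along the toe. Shank x -5 to 0, z -5 to 110 mm. It starts home in its holder, leaning 35 degrees from vertical, handle leaning to the robot's side, toe pointing away and up.
- lifter_grip (a point): Middle of the lifter's black handle, x -2.5, z 150 mm in its frame. The flat-sided handle is 20 mm wide across y, 24 mm across x and runs from z 100 to 190 mm. Place to grip: fingers closing along the lifter's y and pointing down along the handle.
- lifter_toe (a point): Top of the lifter's upturned toe tip (x 32, z 7 mm in its frame). The toe fills x 0 to 32, z -5 to 0 mm; the tip, 5 mm thick, rises to z 7. With the lifter leaning about 35 degrees, as in its holder, the bend is its lowest point, the toe slopes up and a loop bar slides or settles towards the bend.
- stand: The lifter's holder, fixed: dark steel base 150 x 100 mm and a bright sloping sheet-steel channel leaning 35 degrees from vertical. Origin on the bench; x axis level, pointing the way the toe of a lifter at home points (the channel is open to that side, so the lifter comes out that way or upward along the slope). Walls 28 mm apart, 13 mm proud of the channel's back; it reaches 94 mm up the shank.
- seat (a point): Fixed point of the holder where the lifter's origin lies when the lifter is home (within 1 mm along the holder, 7 mm sideways): x 30, z 34 mm in the holder's frame. The strip then lies on the channel's back and the toe on a short ledge at the channel's foot.
- seat_top (a point): Fixed point of the holder 150 mm up the channel's line from seat, on the z axis of a lifter that is home.
- pot: Tinning pot, fixed: a grey box 146 x 146 x 66 mm with controls on its front (-x of its frame) and a round dark crucible standing proud of it, rim at 80 mm, 112 mm outside and 100 mm inside diameter. Origin: centre of its underside on the bench.
- lid: Round steel lid, 124 mm across, 0.25 to 0.4 kg, z up. Origin: centre of its underside, that of a spigot 92 mm across and 6 mm deep that sits in the crucible; the flange above is 4 mm thick, its top at z 10 mm. A fixed loop handle stands on it in its y-z plane (x goes through the loop). On the pot its origin is 74 mm above the bench; on a flat surface it stands on the spigot.
- lid_loop (a point): Middle of the axis of the loop's top bar, 61.5 mm above the lid's origin. The loop is a 7 mm round bar: legs at y +-34 mm in the lid's frame, top bar level along y and straight between y +-21 mm, 48 mm of free height below it down to the lid.
- board: Pale heat-proof soldering board, fixed, 200 x 200 mm with thin aluminium edges, top 14 mm above the bench. Origin: centre of its underside.
- hood_mouth (a point): Centre of the round mouth of the fume extraction hood, 96 mm across, underside 268 mm above the bench, nearly over the lid's loop, so an upright lifter has no room for its handle and gripper: lean it. The hood rises 90 mm above the mouth into a 38 mm tube, top at 440 mm.
- hood: Fume extraction arm, fixed. Origin: on the bench straight below the centre of the hood's mouth. Its column, a 26 mm tube on a foot 64 mm across, stands beyond the pot at x +145, y +95 mm in this frame and rises to 0.42 m, from where a level 38 mm tube leads to above the mouth.
- mug: White mug, 80 mm across, 95 mm high, handle at one side; bystander. Origin: centre of its underside.
- reel: Reel of solder standing on its flange, 64 mm across, 58 mm high; bystander. Origin: centre of its underside.
- flux: Amber jar, 56 mm across, 85 mm high; bystander. Origin: centre of its underside.

How it is judged:
On the way, in this order (a step that is already met when the one before it is completed fails the run):
1. the lid hangs level from the lifter, clear above the pot's rim (z of lid in the frame of pot above 0.085 m and contact force between lifter and lid above 1 N and contact force between lid and pot below 0.1 N and angle between lid's own z axis and vertical below 0.35 rad), for 0.3 s.
2. the lid stands on the soldering board, off the lifter (horizontal distance between lid and board below 0.04 m and z of lid in the frame of board below 0.018 m and contact force between lifter and lid below 0.1 N and angle between lid's own z axis and vertical below 0.06 rad), for 0.2 s.
At the end, for the whole second after the job is handed in: The lid stands flat on the soldering board, right side up and at rest, its centre within 40 mm of the board's centre; the lifter lies at rest in its holder, its bend within 15 mm and its handle within 20 mm of where they lie when home (horizontal distance between lid and board below 0.04 m and z of lid in the frame of board between 0.01 and 0.018 m and angle between lid's own z axis and vertical below 0.06 rad and linear speed of each of lid, lifter below 0.02 m/s and distance between lifter and seat below 0.015 m and distance between lifter_grip and seat_top below 0.02 m); the robot touches nothing.
It fails at once if the lid tipped more than 25 degrees from level (angle between lid's own z axis and vertical above 0.44 rad).
It fails at once if the lid dropped or flung (faster than 0.6 m/s) (linear speed of lid above 0.6 m/s).
It fails at once if the gripper or arm touched the hot lid (contact force between any of the fingers, the arm and lid above 0.5 N).
It fails at once if the extraction hood bumped (more than 5 N) (contact force between anything else and hood above 5 N).
It fails at once if the mug, solder reel or flux jar pushed more than 30 mm or tipped (distance of any of mug, reel, flux from where it was at the start of the episode above 0.03 m or angle between any of mug, reel, flux's own z axis and vertical above 0.4 rad).
It also fails if it takes over 72 s, if anything falls off the work surface, if the arm or the gripper's body presses on something with over 40 N, if the wrist force passes 120 N, or if a joint passes its speed limit or range.

## Working session

There is one attempt and no reset: what is moved stays moved. The work goes in short steps, Python scripts to look and compute and a tool call to move; the robot and the scene stay as the last step left them, time stands still between calls to the robot, and variables do not carry over. Pictures are saved under pics/ and viewed, at most 10 in all, crops included, and the job is handed in when it is done.

Besides the shell and the picture viewer there is one more tool, called after "Call:" by a JSON object that holds its "name" and its "arguments", one argument or row to a line. servo_tool: Moves the arm, as the interface text tells. Its arguments: {"type":"object","properties":{"motion":{"type":"array","items":{"type":"array","items":{"type":"number"}}},"squeeze":{"type":"number"}},"required":["motion"]}

```bash
mkdir -p pics
cat > h.py <<'E'
import numpy as np, cv2
from station import ctrl
def cam(n):
    c=ctrl.camera(n); return c
def save(c,f): cv2.imwrite('pics/'+f,c['image'][:,:,::-1])
def ray(c,u,v):
    T=np.array(c['camera_from_world']);R=T[:3,:3];t=T[:3,3]
    d=np.array([(u-c['cx'])/c['fx'],-(v-c['cy'])/c['fy'],-1.])
    return -R.T@t, R.T@d
def onz(c,u,v,z):
    o,d=ray(c,u,v); return o+d*(z-o[2])/d[2]
def proj(c,p):
    T=np.array(c['camera_from_world']);q=T[:3,:3]@np.array(p)+T[:3,3]
    return np.array([c['cx']+c['fx']*q[0]/-q[2], c['cy']+c['fy']*q[1]/q[2]])
def tri(a,pa,b,pb):
    o1,d1=ray(a,*pa);o2,d2=ray(b,*pb)
    s=np.linalg.lstsq(np.c_[d1,-d2],o2-o1,rcond=None)[0]
    x,y=o1+s[0]*d1,o2+s[1]*d2
    return (x+y)/2,np.linalg.norm(x-y)
E
python3 - <<'E'
from h import *
for n in('scene','top'):
    c=cam(n);save(c,n+'0.png');print(n,{k:c[k] for k in c if k!='image'})
print(ctrl.get_obs())
E
```

```text
scene {'fx': 454.3120567774132, 'fy': 454.3120567774132, 'cx': 314.5836506196853, 'cy': 200.00886467860974, 'camera_from_world': array([[ 0.24910604,  0.96831205, -0.01783117, -0.15440565],
       [-0.76971205,  0.20912175,  0.60316785,  0.3445087 ],
       [ 0.58778359, -0.13652789,  0.79741494, -1.79120449],
       [ 0.        ,  0.        ,  0.        ,  1.        ]])}
top {'fx': 454.9121849586776, 'fy': 454.9121849586776, 'cx': 319.6973664786634, 'cy': 199.91934151099892, 'camera_from_world': array([[-1.20452974e-03, -9.99989227e-01,  4.48273950e-03,
        -4.16919147e-03],
       [ 9.80226381e-01, -2.93674328e-04,  1.97879146e-01,
        -6.32232835e-01],
       [-1.97875698e-01,  4.63245084e-03,  9.80216174e-01,
        -1.29015084e+00],
       [ 0.00000000e+00,  0.00000000e+00,  0.00000000e+00,
         1.00000000e+00]])}
{'time_s': 0.1, 'qpos': array([-1.24961715e+00,  3.00370235e-01,  1.52150356e+00,  1.67280183e-05,
        1.32071138e+00, -6.66067582e-02]), 'joint_vel': array([ 0.00161992,  0.00035879, -0.00128892,  0.00023171, -0.00035684,
       -0.00199584]), 'tau': array([ 7.22872355e-04, -5.32644939e+01, -3.53285444e+01,  7.08612800e-02,
        2.34605034e-02, -7.09944948e-05]), 'ee_pos': array([ 0.20796078, -0.50913082,  0.40417436]), 'eef_rot': array([-3.14060341e+00, -8.22274252e-05,  3.87781750e-01]), 'force': array([0.60809416, 0.63937663, 0.02364665]), 'moment': array([0.01367995, 0.02315938, 0.0403695 ]), 'grip_force': 0.0, 'grip_width': 0.09383910034554903}
```

View pics/scene0.png

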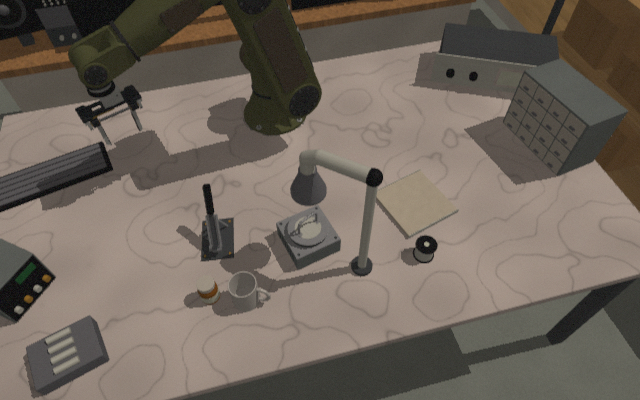

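View pics/top0.png

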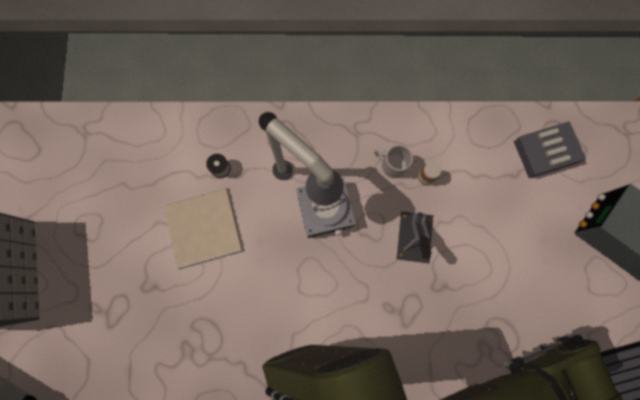

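The scene view shows the holder at about (217,238), the pot at (308,236) with the hood above it at (308,185), and the board at (417,202). In the top view the holder is at (415,237), the pot at (327,208) and the board at (204,228). I'll enlarge both views around the holder and the pot.

Run:
```python
from h import *
a=cam('scene')['image'];b=cam('top')['image']
r=lambda i,x,y,w,h,s:cv2.resize(i[y:y+h,x:x+w],(w*s,h*s),interpolation=cv2.INTER_CUBIC)
g=lambda i:np.clip(255*(i/255.)**.6,0,255).astype(np.uint8)
im=np.vstack([np.hstack([r(a,180,175,80,90,4),r(a,265,180,100,90,4)])[:, :720],np.hstack([r(b,380,200,80,70,3),r(b,285,160,80,70,3),r(b,155,180,80,70,3)])[:, :720]])
cv2.imwrite('pics/z.png',g(im)[:,:,::-1]);print(im.shape)
```

```text
(570, 720, 3)
```

View pics/z.png

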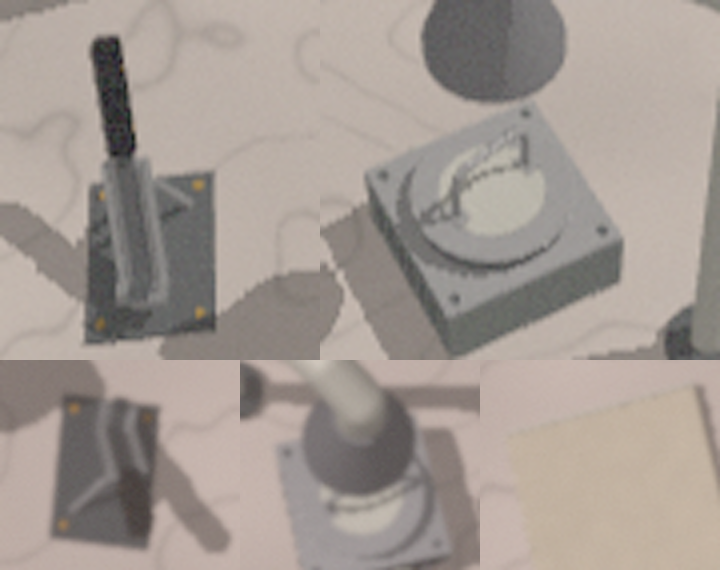

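The enlargement shows the holder base and its corners in both views, and the lifter handle running from (98,40) to (120,155) in the scene crop. The loop's bar runs from the lower-left leg (457,180) to the upper-right leg (523,137). In the top crop it runs from about (330,510) to (425,483), partly hidden by the hood.

Run:
```python
from h import *
np.set_printoptions(precision=4,suppress=True)
a=cam('scene');b=cam('top')
S1=lambda x,y:(180+x/4-.4,175+y/4-.4); S2=lambda x,y:(265+(x-320)/4-.4,180+y/4-.4)
T1=lambda x,y:(380+x/3-.4,200+(y-360)/3-.4);T2=lambda x,y:(285+(x-240)/3-.4,160+(y-360)/3-.4)
def rect(n,P):
    P=np.array(P)[:,:2];c=P.mean(0);e=[P[1]-P[0],P[2]-P[1],P[2]-P[3],P[3]-P[0]]
    print(n,c,[ (round(np.linalg.norm(v),4),round(np.degrees(np.arctan2(v[1],v[0])),1)) for v in e])
rect('stand S',[onz(a,*S1(*p),.006) for p in [(91,184),(214,172),(216,330),(85,343)]])
rect('stand T',[onz(b,*T1(*p),.006) for p in [(65,397),(158,405),(148,548),(52,535)]])
rect('pot S',[onz(a,*S2(*p),.066) for p in [(367,178),(532,103),(622,238),(447,318)]])
# masks
def board(c,n):
    i=c['image'].astype(int);hsv=cv2.cvtColor(c['image'],cv2.COLOR_RGB2HSV)
    lo={'scene':(375,165,460,240),'top':(160,185,245,272)}[n]
    m=np.zeros(i.shape[:2],np.uint8);x0,y0,x1,y1=lo
    h=hsv[:,:,0];m[y0:y1,x0:x1]=((h>=12)&(h<=40)&(hsv[:,:,1]>25))[y0:y1,x0:x1]*255
    m=cv2.morphologyEx(m,cv2.MORPH_OPEN,np.ones((3,3)))
    k=max(cv2.findContours(m,0,1)[0],key=cv2.contourArea);r=cv2.boxPoints(cv2.minAreaRect(k))
    q=cv2.approxPolyDP(cv2.convexHull(k),6,True)[:,0]
    print(n,q.tolist(),cv2.contourArea(k))
    if len(q)==4: rect('board',[onz(c,*p,.014) for p in q])
board(a,'scene');board(b,'top')
for n,s,t in [('loop left',(457,180),(330,510)),('loop right',(523,137),(425,483))]: print(n,'S@.1355',onz(a,*S2(*s),.1355),'T',onz(b,*T2(*t),.1355),tri(a,S2(*s),b,T2(*t)))
# handle: dark mask in scene, top end & bottom end
i=a['image'][175:225,195:225].max(2)
m=(i<60).astype(np.uint8);n,l,st,ce=cv2.connectedComponentsWithStats(m);k=1+st[1:,4].argmax();ys,xs=np.where(l==k);print('handle S',st[k])
f=np.polyfit(ys,xs,1);print([(195+np.polyval(f,y),175+y) for y in (ys.min(),ys.max())])
i=b['image'][200:270,395:440].max(2);print(i[25:65:3,20:38])
```

```text
stand S [ 0.5297 -0.2934] [(np.float64(0.0997), np.float64(81.7)), (np.float64(0.1488), np.float64(-7.6)), (np.float64(0.0997), np.float64(81.5)), (np.float64(0.1485), np.float64(-7.7))]
stand T [ 0.5298 -0.2957] [(np.float64(0.0958), np.float64(-95.0)), (np.float64(0.1471), np.float64(173.2)), (np.float64(0.0972), np.float64(-97.7)), (np.float64(0.1425), np.float64(172.6))]
pot S [ 0.6168 -0.0198] [(np.float64(0.1445), np.float64(104.4)), (np.float64(0.1425), np.float64(13.4)), (np.float64(0.1452), np.float64(103.0)), (np.float64(0.1388), np.float64(13.2))]
scene [[455, 166], [459, 234], [380, 239], [375, 187], [417, 167]] 4256.0
top [[225, 187], [241, 250], [176, 267], [164, 203]] 4338.0
board [0.5604 0.3552] [(np.float64(0.2028), np.float64(-164.0)), (np.float64(0.1992), np.float64(104.7)), (np.float64(0.2011), np.float64(-166.0)), (np.float64(0.1922), np.float64(105.2))]
loop left S@.1355 [ 0.6326 -0.0475  0.1355] T [0.59   0.01   0.1355] (array([ 0.597 , -0.0153,  0.0783]), np.float64(0.05183877513708417))
loop right S@.1355 [0.6084 0.0078 0.1355] T [ 0.6157 -0.079   0.1355] (ar
[... 545 characters left out ...]
 59  62  53  53  67  82]
 [ 80  76  67  61  51  41  35  33  31  33  35  34  35  40  42  53  67  86]
 [ 57  54  53  47  41  38  35  38  35  35  34  32  35  36  45  59  78  91]
 [ 46  42  46  51  45  41  34  33  36  34  33  33  33  33  41  59  79  97]
 [ 55  54  56  53  51  46  42  36  36  37  33  36  36  36  43  72 116 147]
 [ 55  54  56  53  55  51  48  41  38  35  35  36  33  33  38  63 103 141]
 [ 57  55  55  54  55  56  51  45  38  34  34  33  35  35  43  81 132 154]
 [ 54  53  53  57  55  52  54  50  47  43  43  43  43  46  71 117 146 156]
 [ 94  87  84  83  83  76  73  68  66  62  63  61  58  67  97 135 151 151]
 [154 157 155 155 157 154 152 149 148 150 147 146 140 140 147 152 149 143]]
```

Run:
```python
from h import *
np.set_printoptions(precision=4,suppress=True)
a=cam('scene');b=cam('top')
th=np.radians(-7.5);ex=np.array([np.cos(th),np.sin(th),0]);st=np.array([.5297,-.2945,0]);Z=np.array([0,0,1.])
s=np.sin(np.radians(35));c=np.cos(np.radians(35))
lz=-s*ex+c*Z;lx=c*ex+s*Z
seat=st+.03*ex+.034*Z
L=lambda x,z:seat+x*lx+z*lz
print('seat',seat,'grip',L(-.0025,.15))
for z in(.19,.1): print(z,'S',proj(a,L(-.0025,z)),'T',proj(b,L(-.0025,z)))
def loop(yaw,cx=.6168,cy=-.0198):
    y=np.radians(yaw);ey=np.array([-np.sin(y),np.cos(y),0]);o=np.array([cx,cy,.074])
    return [o+t*ey+h*Z for t,h in [(-.034,.010),(-.034,.05),(-.021,.0615),(.021,.0615),(.034,.05),(.034,.010)]]
def crop(c_,x,y,w,h,k,pl):
    im=cv2.resize(c_['image'][y:y+h,x:x+w],(w*k,h*k),interpolation=cv2.INTER_CUBIC)
    im=np.clip(255*(im/255.)**.6,0,255).astype(np.uint8);raw=im.copy()
    for pts,col in pl:
        q=[((proj(c_,p)-[x,y]+.5)*k).astype(int) for p in pts]
        for u,v in zip(q,q[1:]): cv2.line(im,tuple(map(int,u)),tuple(map(int,v)),col,1)
    return np.hstack([raw,im])
circ=[np.array([.6168+.048*np.cos(t),-.0198+.048*np.sin(t),.268]) for t in np.linspace(0,6.283,30)]
hd=[L(x,z) for x,z in[(-.0025,.19),(-.0025,.1),(0,0),(.032,0)]]
pl=[(loop(13.4),(255,0,0)),(loop(23),(0,160,0)),(circ,(0,0,255))]
A=crop(a,270,180,80,65,5,pl)
B=crop(b,297,165,60,50,5,pl);B=np.hstack([B,np.zeros((250,200,3),np.uint8)])
D=crop(a,195,178,50,70,3,[(hd,(255,0,0))])
B[:210,600:750]=D[:,150:300]
cv2.imwrite('pics/ov.png',np.vstack([A,B])[:,:,::-1])
```

```text
seat [ 0.5594 -0.2984  0.034 ] grip [ 0.4721 -0.2869  0.1554]
0.19 S [205.6939 182.0938] T [426.2277 258.6623]
0.1 S [210.4162 210.8177] T [421.6171 242.2124]
```

View pics/ov.png

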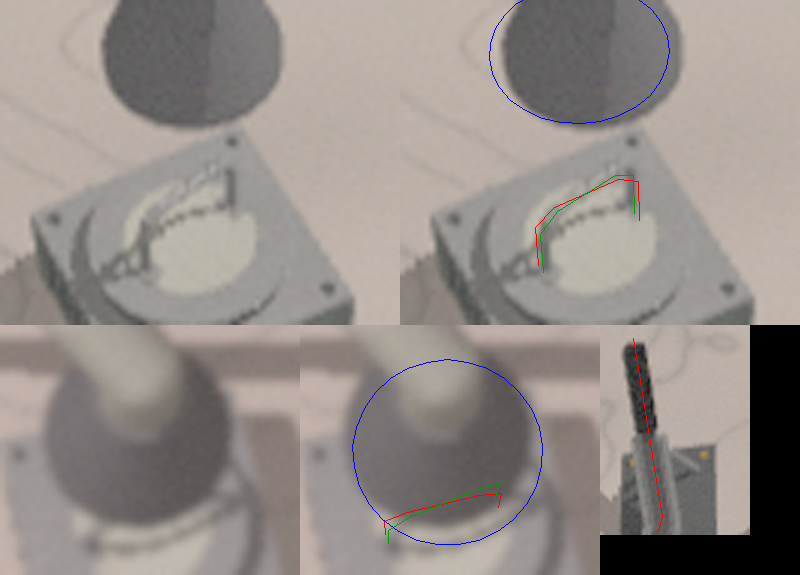

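The overlay matches the holder model at the handle to within about 1 px. The loop fits a yaw of about 23–28°. The hood mouth sits slightly beyond the pot centre. I'll move above the handle.

Call:
{"name": "servo_tool", "arguments": {
  "motion": [
    [0,4,3,2,-5],
    [0,8,6,3,-10],
    [0,12,10,3,-15],
    [0,16,13,3,-20],
    [0,20,16,3,-25],
    [0,24,20,3,-29.7],
    [0,26.8,22.2,3,-29.7],
    [0,26.8,22.2,3,-29.7],
    [0,26.8,22.2,3,-29.7]
  ],
  "squeeze": 60
}}

```text
time_s: 1.52
ee_pos: [0.4756, -0.2875, 0.4346]
eef_rot: [3.142, 0.0, -0.131]
force: [-0.1, 0.5, -0.4]
grip_width: 0.0943
grip_force: 0.0
```

Run:
```python
from h import *
np.set_printoptions(precision=4,suppress=True)
o=ctrl.get_obs();print(o['ee_pos'],o['eef_rot'],o['qpos'],o['force'])
a=cam('scene');b=cam('top')
P=[onz(a,298.9,233.5,.084),onz(a,315.7,221.5,.084)];d=P[1]-P[0];print(P,np.linalg.norm(d),np.degrees(np.arctan2(-d[0],d[1])),(P[0]+P[1])/2)
im=cv2.resize(a['image'][120:260,140:280],(560,560),interpolation=cv2.INTER_CUBIC)
cv2.imwrite('pics/g1.png',np.clip(255*(im/255.)**.6,0,255).astype(np.uint8)[:,:,::-1])
```

```text
[ 0.4756 -0.2875  0.4346] [ 3.1416  0.0003 -0.1306] [-0.6096  0.2916  1.4619 -0.0001  1.3884  1.0918] [-0.0811  0.4899 -0.3595]
[array([ 0.6292, -0.0489,  0.084 ]), array([0.6005, 0.01  , 0.084 ])] 0.065539901201222 25.979604396427195 [ 0.6148 -0.0194  0.084 ]
```

View pics/g1.png

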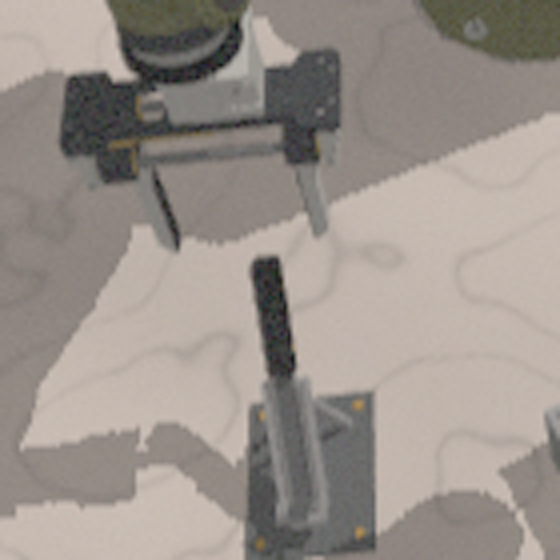

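The open fingers straddle the handle, whose top is at about (267,260) in the crop, well centred. I'll descend and close.

Call:
{"name": "servo_tool", "arguments": {
  "motion": [
    [0,0,0,-3,0],
    [0,0,0,-6,0],
    [0,0,0,-8.5,0],
    [0,0,0,-10.4,0],
    [0,0,0,-10.4,0],
    [0.4,0,0,-10.4,0],
    [0.6,0,0,-10.4,0],
    [0.8,0,0,-10.4,0],
    [1,0,0,-10.4,0],
    [1,0,0,-10.4,0],
    [1,0,0,-10.4,0],
    [1,0,0,-10.4,0]
  ],
  "squeeze": 60
}}

```text
time_s: 3.12
ee_pos: [0.476, -0.2872, 0.3306]
eef_rot: [-3.142, 0.0, -0.131]
force: [-0.5, -0.9, 0.0]
grip_width: 0.0275
grip_force: 0.0
```

Call:
{"name": "servo_tool", "arguments": {
  "motion": [
    [1,0,0,0,0],
    [1,0,0,0,0],
    [1,0,0,0,0],
    [1,0,0,0,0]
  ],
  "squeeze": 60
}}

```text
time_s: 3.62
ee_pos: [0.476, -0.2871, 0.3306]
eef_rot: [3.142, 0.0, -0.131]
force: [0.6, -0.3, 0.1]
grip_width: 0.0195
grip_force: 60.0
```

Call:
{"name": "servo_tool", "arguments": {
  "motion": [
    [1,-0.6,0.1,0.9,0],
    [1,-1.7,0.2,2.4,0],
    [1,-2.8,0.4,4,0],
    [1,-4.2,0.5,6,0],
    [1,-5.6,0.7,8,0],
    [1,-6.8,0.9,9.8,0],
    [1,-6.8,0.9,9.8,0],
    [1,-6.8,0.9,9.8,0],
    [1,-6.8,0.9,9.8,0]
  ],
  "squeeze": 60
}}

```text
time_s: 4.75
ee_pos: [0.4082, -0.2782, 0.4279]
eef_rot: [-3.141, 0.001, -0.13]
force: [0.3, -0.5, -2.0]
grip_width: 0.0198
grip_force: 60.0
```

Call:
{"name": "servo_tool", "arguments": {
  "motion": [
    [1,-0.5,3,0.5,4],
    [1,0,6,0.5,9],
    [1,0.8,9,0.5,15],
    [1,2.5,12,0.5,21],
    [1,4.5,15,0.5,27],
    [1,6.5,18,0.5,31],
    [1,7.9,19.6,0.5,33.5],
    [1,7.9,19.6,-1.5,33.5],
    [1,7.9,19.6,-3.1,33.5],
    [1,7.9,19.6,-3.1,33.5],
    [1,7.9,19.6,-3.1,33.5]
  ],
  "squeeze": 60
}}

```text
time_s: 6.12
ee_pos: [0.487, -0.0824, 0.3981]
eef_rot: [3.141, -0.0, 0.454]
force: [0.6, 0.3, -1.3]
grip_width: 0.0198
grip_force: 60.0
```

Run:
```python
from h import *
np.set_printoptions(precision=4,suppress=True)
o=ctrl.get_obs();print(o['ee_pos'],o['eef_rot'],o['force'])
Z=np.array([0,0,1.])
a=cam('scene')
y=o['eef_rot'][2];ex=np.array([np.cos(y),np.sin(y),0]);ey=np.array([-ex[1],ex[0],0])
org=o['ee_pos']+.0841*ex-.2966*Z
s=np.sin(np.radians(35));c=np.cos(np.radians(35));lz=-s*ex+c*Z;lx=c*ex+s*Z
L=lambda x,z,w=0:org+x*lx+z*lz+w*ey
print('org',org,'tip S',proj(a,L(.032,.007)),'org S',proj(a,org))
cc=np.array([.617,-.0195,.074])
def loop(yaw):
    t=np.radians(yaw);e=np.array([-np.sin(t),np.cos(t),0]);
    return [cc+w*e+h*Z for w,h in [(-.034,.010),(-.034,.05),(-.021,.0615),(.021,.0615),(.034,.05),(.034,.010)]]
k=7;x,yy,w,h=265,185,80,80
im=cv2.resize(a['image'][yy:yy+h,x:x+w],(w*k,h*k),interpolation=cv2.INTER_CUBIC);im=np.clip(255*(im/255.)**.6,0,255).astype(np.uint8)
for pts,col in [(loop(26),(255,0,0)),([L(-.0025,.1),L(0,0),L(.032,0),L(.032,.007)],(0,0,255))]:
    q=[((proj(a,p)-[x,yy]+.5)*k).astype(int) for p in pts]
    for u,v in zip(q,q[1:]): cv2.line(im,tuple(map(int,u)),tuple(map(int,v)),col,1)
cv2.imwrite('pics/pre.png',im[:,:,::-1])
```

```text
[ 0.487  -0.0824  0.3981] [ 3.1413 -0.0004  0.4537] [ 0.6383  0.3283 -1.2549]
org [ 0.5626 -0.0455  0.1015] tip S [298.9765 212.0527] org S [294.6946 212.1921]
```

View pics/pre.png

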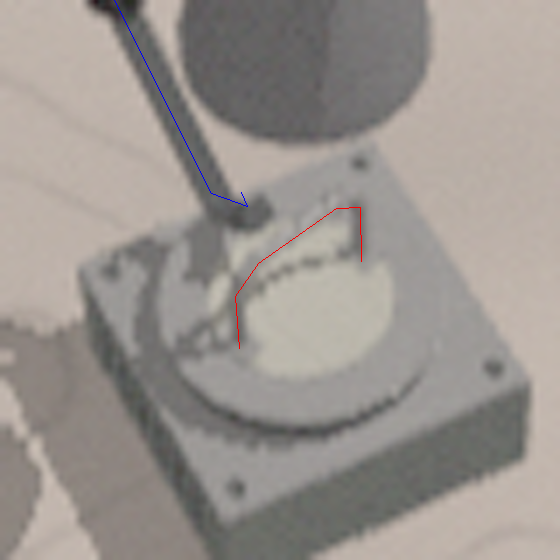

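Run:
```python
from h import *
np.set_printoptions(precision=4,suppress=True,linewidth=200)
o=ctrl.get_obs()
Z=np.array([0,0,1.]);a=cam('scene');y=o['eef_rot'][2];ex=np.array([np.cos(y),np.sin(y),0]);ey=np.array([-ex[1],ex[0],0])
org=o['ee_pos']+.0841*ex-.2966*Z
s=np.sin(np.radians(35));c=np.cos(np.radians(35));lz=-s*ex+c*Z;lx=c*ex+s*Z
L=lambda x,z,w=0:org+x*lx+z*lz+w*ey
for n,p in dict(b1=(-.005,-.005,-.007),b2=(-.005,-.005,.007),t1=(.032,-.005,-.007),t2=(.032,-.005,.007),tt1=(.032,.007,-.007),tt2=(.032,.007,.007),hb=(-.0025,.1,0)).items(): print(n,proj(a,L(*p)))
print(a['image'][205:222,284:308].max(2))
```

```text
b1 [292.7619 214.4786]
b2 [296.349 212.005]
t1 [298.764  216.6331]
t2 [302.4101 214.0941]
tt1 [297.1383 213.2819]
tt2 [300.8034 210.7474]
hb [280.5748 183.8694]
[[153 155 154 154 154  83  53  57  56  52  84 150 154 154 153 153 143 122 121 120 100  84  82  81]
 [144 149 155 154 154 130  56  51  57  58  54 130 153 156 153 156 152 153 150 154 142 132 128 131]
 [149 148 147 152 153 155  85  52  54  57  55  85 150 152 154 153 153 153 154 153 152 151 153 152]
 [151 150 147 148 148 154 133  61  51  57  59  58 130 154 153 150 151 152 154 153 151 149 152 146]
 [153 154 153 148 146 149 153  87  57  54  59  56  86 152 151 150 153 151 149 151 152 145 138 125]
 [155 155 153 153 148 148 145 127  63  54  57  56  57 128 149 152 151 151 146 146 136 125 119 114]
 [154 152 153 155 152 149 144 142  83  54  56  57  53  87 150 152 143 137 127 126 117 114 115 115]
 [155 153 154 153 153 153 150 146 124  63  54  54  57  53 125 137 126 103 102 117 116 116 114 116]
 [152 154 152 155 155 155 155 153 154  83  59  50  58  53  72  91  98  72  65 101 115 115 118 113]
 [154 157 152 152 152 154 155 151 151 121  61  56  51  55  52  51  63  50  54  72 112 118 117 114]
 [157 153 154 152 155 153 154 146 139 119  69  49  47  45  42  45  57  56  51  54  99 114 117 105]
 [152 154 154 144 142 139 137 127 107  84  74  57  50  47  38  40  58  59  55  82 109 128 120 105]
 [151 154 146 128 127 122 117 107  88  73  70  66  62  71  51  48  48  57  81 128 133 132 133 113]
 [133 124 113 112 114 114 112  85  76  69  70  72  71 107  92 103  96 114 130 137 121 130 126 114]
 [ 97  72  70  91  98  97 101  95  71  72  69  70  72 116 128 143 139 151 142 129 120 124 107 135]
 [ 71  68  70  70  69  82 107 112  75  67  70  71  70 109 138 154 145 133 133 123 123 132 132 154]
 [ 69  67  66  67  70 108 114 116  76  73  70  69  76  99 149 152 121 113 125 111 131 151 153 153]]
```

The picture shows the shank coming down to the bend near (293,216) px in the full image, about 1 px beyond the prediction. The toe is ahead of the loop and below its bar. The loop matches a yaw of 26°. I'll advance the toe through the loop.

Call:
{"name": "servo_tool", "arguments": {
  "motion": [
    [1,0.9,0.4,0,0],
    [1,1.8,0.8,0,0],
    [1,2.7,1.2,0,0],
    [1,3.6,1.6,0,0],
    [1,4.5,2.0,0,0],
    [1,5.3,2.4,0,0],
    [1,5.3,2.4,0,0],
    [1,5.3,2.4,0,0]
  ],
  "squeeze": 60
}}

```text
time_s: 7.22
ee_pos: [0.5399, -0.0582, 0.3976]
eef_rot: [-3.142, 0.0, 0.454]
force: [-0.7, -0.8, -2.3]
grip_width: 0.0196
grip_force: 60.0
```

Run:
```python
from h import *
o=ctrl.get_obs();print(o['ee_pos'],o['force'],o['moment'])
ims=[]
for n,x,y,w,h in(('scene',265,180,80,80),('top',290,160,60,80)):
    a=cam(n)['image'][y:y+h,x:x+w];im=cv2.resize(a,(w*5,h*5),interpolation=cv2.INTER_CUBIC);ims.append(np.clip(255*(im/255.)**.6,0,255).astype(np.uint8))
cv2.imwrite('pics/in.png',np.hstack(ims)[:,:,::-1])
```

```text
[ 0.53986987 -0.05819262  0.39759804] [-0.66497956 -0.83482339 -2.32568272] [-0.03510074  0.02910193  0.00740538]
```

View pics/in.png

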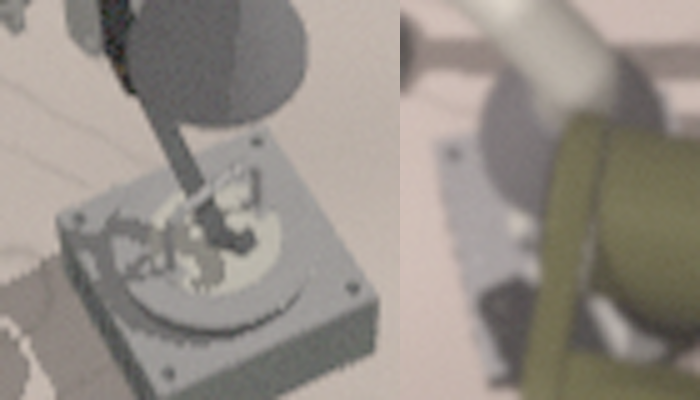

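The left view shows the shank passing behind the light top bar at about (205,195), with the bend near (212,222) centred between the loop's legs. In the top view the arm covers this spot. I'll raise slowly.

Call:
{"name": "servo_tool", "arguments": {
  "motion": [
    [1,0,0,0.8,0],
    [1,0,0,1.6,0],
    [1,0,0,2.2,0],
    [1,0,0,2.6,0],
    [1,0,0,2.9,0],
    [1,0,0,3.2,0],
    [1,0,0,3.5,0],
    [1,0,0,3.7,0],
    [1,0,0,3.7,0]
  ],
  "squeeze": 60
}}

```text
time_s: 8.45
ee_pos: [0.54, -0.0581, 0.4347]
eef_rot: [-3.142, -0.0, 0.454]
force: [-0.7, 0.3, -4.1]
grip_width: 0.0192
grip_force: 60.0
```

Call:
{"name": "servo_tool", "arguments": {
  "motion": [
    [1,0,0,0.3,0],
    [1,0,0,0.7,0],
    [1,0,0,1.1,0],
    [1,0,0,1.5,0],
    [1,0,0,1.9,0],
    [1,0,0,2.2,0],
    [1,0,0,2.2,0],
    [1,0,0,2.2,0],
    [1,0,0,2.2,0]
  ],
  "squeeze": 60
}}

```text
time_s: 9.57
ee_pos: [0.54, -0.0582, 0.4565]
eef_rot: [-3.141, 0.0, 0.454]
force: [-0.2, 0.3, -4.8]
grip_width: 0.0191
grip_force: 60.0
```

Run:
```python
from h import *
o=ctrl.get_obs();print(o['ee_pos'],o['force'],o['moment'])
x,y,w,h=255,150,110,110
a=cam('scene')['image'][y:y+h,x:x+w];im=cv2.resize(a,(w*5,h*5),interpolation=cv2.INTER_CUBIC)
cv2.imwrite('pics/lift.png',np.clip(255*(im/255.)**.6,0,255).astype(np.uint8)[:,:,::-1])
```

```text
[ 0.53998682 -0.05816109  0.45647264] [-0.24098206  0.26107627 -4.82218562] [-0.16201345  0.3547113  -0.00048757]
```

View pics/lift.png

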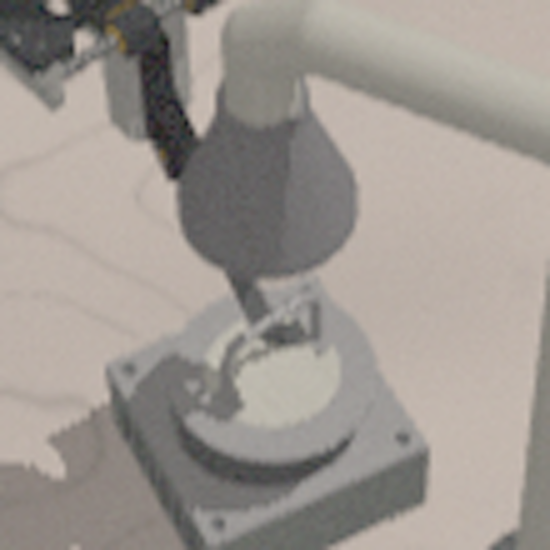

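The lid hangs level below the hood, with its flange centred near (275,395) in the crop, clear of the rim. I'll back it out from under the hood first.

Call:
{"name": "servo_tool", "arguments": {
  "motion": [
    [1,-0.3,-0.1,0,0],
    [1,-0.8,-0.4,0,0],
    [1,-1.5,-0.7,0,0],
    [1,-2.4,-1.2,0,0],
    [1,-3.3,-1.6,0,0],
    [1,-4.2,-2.0,0,0],
    [1,-5.1,-2.5,0,0],
    [1,-6.0,-2.9,0,0],
    [1,-6.9,-3.3,0,0],
    [1,-7.7,-3.7,0,0],
    [1,-8.4,-4.0,0,0],
    [1,-8.8,-4.2,0,0],
    [1,-9,-4.4,0,0],
    [1,-9,-4.4,0,0],
    [1,-9,-4.4,0,0],
    [1,-9,-4.4,0,0]
  ],
  "squeeze": 60
}}

```text
time_s: 11.62
ee_pos: [0.4501, -0.1021, 0.4566]
eef_rot: [-3.141, 0.0, 0.454]
force: [-0.2, 0.4, -3.7]
grip_width: 0.0197
grip_force: 60.0
```

Call:
{"name": "servo_tool", "arguments": {
  "motion": [
    [1,0,0.3,0,0],
    [1,0,0.9,0,0],
    [1,0,1.8,0,0],
    [1,0,2.9,0,0],
    [1,0,4.1,0,0],
    [1,0,5.4,0,0],
    [1,0,6.7,0,0],
    [1,0,8.0,0,0],
    [1,0,9.3,0,0],
    [1,0,10.6,0,0],
    [1,0,11.9,0,0],
    [1,0,13.2,0,0],
    [1,0,14.5,0,0],
    [1,0,15.8,0,0],
    [1,0,17.1,0,0],
    [1,0,18.4,0,0],
    [1,0,19.5,0,0],
    [1,0,20.4,0,0],
    [1,0,20.8,0,0],
    [1,0,21,0,0]
  ],
  "squeeze": 60
}}

```text
time_s: 14.12
ee_pos: [0.45, 0.108, 0.4566]
eef_rot: [3.142, 0.0, 0.454]
force: [-0.1, -0.5, -5.3]
grip_width: 0.0193
grip_force: 60.0
```

Call:
{"name": "servo_tool", "arguments": {
  "motion": [
    [1,0.1,0.4,0,0],
    [1,0.2,1.0,0,0],
    [1,0.3,1.9,0,0],
    [1,0.5,3.0,0,0],
    [1,0.7,4.2,0,0],
    [1,0.9,5.5,0,0],
    [1,1.1,6.8,0,0],
    [1,1.3,8.1,0,0],
    [1,1.5,9.4,0,0],
    [1,1.7,10.7,0,0],
    [1,2.0,12,0,0],
    [1,2.2,13.3,0,0],
    [1,2.4,14.6,0,0],
    [1,2.7,16,0,0],
    [1,2.9,17.3,0,0],
    [1,3.1,18.5,0,0],
    [1,3.3,19.6,0,0],
    [1,3.4,20.4,0,0],
    [1,3.5,20.9,0,0],
    [1,3.5,21,0,0]
  ],
  "squeeze": 60
}}

```text
time_s: 16.62
ee_pos: [0.485, 0.318, 0.4566]
eef_rot: [3.142, 0.0, 0.454]
force: [0.0, 0.2, -4.7]
grip_width: 0.0194
grip_force: 60.0
```

Run:
```python
from h import *
o=ctrl.get_obs();print(o['ee_pos'],o['force'],o['moment'])
x,y,w,h=330,130,150,120
c=cam('scene');a=c['image'][y:y+h,x:x+w].copy();im=cv2.resize(a,(w*5,h*5),interpolation=cv2.INTER_CUBIC)
im=np.clip(255*(im/255.)**.6,0,255).astype(np.uint8)
for z,r,col in((.1125,.062,(255,0,0)),):
    q=[((proj(c,(.5604+r*np.cos(t),.3552+r*np.sin(t),z))-[x,y]+.5)*5) for t in np.linspace(0,6.283,40)]
    cv2.polylines(im,[np.int32(q)],True,col,1)
cv2.imwrite('pics/ob.png',im[:,:,::-1])
```

```text
[0.48501276 0.3180177  0.45656912] [ 2.18333801e-03  1.91585429e-01 -4.69789695e+00] [-0.1941862   0.35496066 -0.00158104]
```

View pics/ob.png

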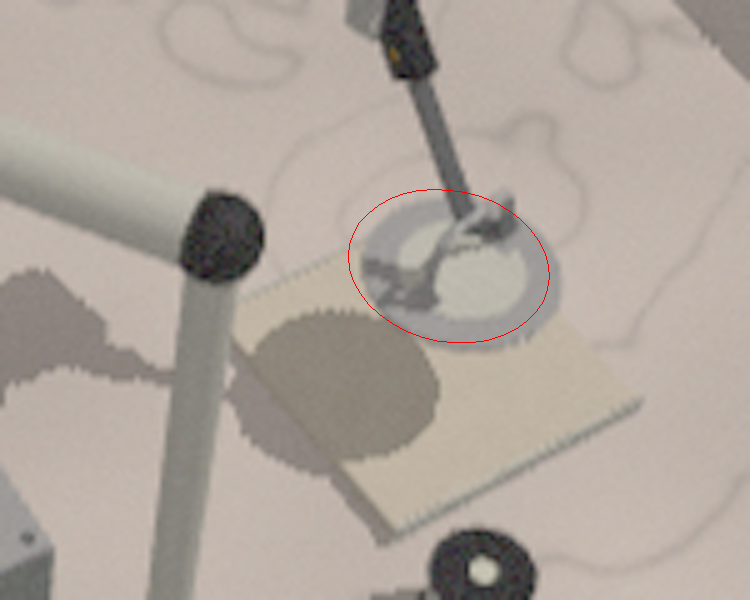

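The lid hangs level over the board, centred near (462,272) in the crop and within about 5 mm of the target. I'll lower it, slowing for the contact.

Call:
{"name": "servo_tool", "arguments": {
  "motion": [
    [1,0,0,-0.5,0],
    [1,0,0,-1.4,0],
    [1,0,0,-2.5,0],
    [1,0,0,-3.6,0],
    [1,0,0,-4.7,0],
    [1,0,0,-5.8,0],
    [1,0,0,-6.7,0],
    [1,0,0,-7.4,0],
    [1,0,0,-7.8,0],
    [1,0,0,-8.05,0],
    [1,0,0,-8.25,0],
    [1,0,0,-8.4,0],
    [1,0,0,-8.55,0],
    [1,0,0,-8.7,0],
    [1,0,0,-8.85,0],
    [1,0,0,-9.0,0],
    [1,0,0,-9.15,0],
    [1,0,0,-9.3,0],
    [1,0,0,-9.45,0],
    [1,0,0,-9.45,0]
  ],
  "squeeze": 60
}}

```text
time_s: 19.18
ee_pos: [0.485, 0.3179, 0.3621]
eef_rot: [-3.142, 0.0, 0.454]
force: [-0.3, 0.1, -2.1]
grip_width: 0.0197
grip_force: 60.0
```

Call:
{"name": "servo_tool", "arguments": {
  "motion": [
    [1,0,0,-0.3,0],
    [1,0,0,-0.7,0],
    [1,0,0,-1.1,0],
    [1,0,0,-1.5,0],
    [1,0,0,-1.9,0],
    [1,0,0,-2.3,0],
    [1,0,0,-2.4,0],
    [1,0,0,-2.4,0],
    [1,0,0,-2.4,0]
  ],
  "squeeze": 60
}}

```text
time_s: 20.3
ee_pos: [0.485, 0.3179, 0.3383]
eef_rot: [3.142, -0.0, 0.454]
force: [-0.8, 0.1, -1.2]
grip_width: 0.0194
grip_force: 60.0
```

Call:
{"name": "servo_tool", "arguments": {
  "motion": [
    [1,-0.4,-0.2,0,0],
    [1,-1.0,-0.5,0,0],
    [1,-1.8,-0.9,0,0],
    [1,-2.7,-1.3,0,0],
    [1,-3.6,-1.8,0,0],
    [1,-4.5,-2.2,0,0],
    [1,-5.4,-2.6,0,0],
    [1,-6.3,-3.1,0,0],
    [1,-7.2,-3.5,1,0],
    [1,-8.1,-4,3,0],
    [1,-9,-4.4,5.5,0],
    [1,-9,-4.4,8,0],
    [1,-9,-4.4,10,0],
    [1,-9,-4.4,11,0],
    [1,-9,-4.4,11,0],
    [1,-9,-4.4,11,0]
  ],
  "squeeze": 60
}}

```text
time_s: 22.3
ee_pos: [0.3949, 0.2738, 0.4474]
eef_rot: [3.141, 0.001, 0.454]
force: [-0.9, 0.2, -1.1]
grip_width: 0.0195
grip_force: 60.0
```

Call:
{"name": "servo_tool", "arguments": {
  "motion": [
    [1,-0.5,-1,0,0],
    [1,-1,-3.5,0,-2],
    [1,-1,-7,0,-4],
    [1,-1,-11,0,-6],
    [1,-1,-15,0,-8],
    [1,-1,-19,0,-10],
    [1,-1,-23,0,-13],
    [1,-1,-27,0,-16],
    [1,-1,-31,0,-19],
    [1,-1,-35,0,-22],
    [1,-1,-39,0,-25],
    [1,-0.5,-43,0,-28],
    [1,0,-47,0,-31],
    [1,0.5,-50.5,0,-33.5],
    [1,1,-53,0,-33.5],
    [1,1.3,-54.7,-0.5,-33.5],
    [1,1.3,-55.2,-1.2,-33.5],
    [1,1.3,-55.2,-1.9,-33.5],
    [1,1.3,-55.2,-1.9,-33.5],
    [1,1.3,-55.2,-1.9,-33.5]
  ],
  "squeeze": 60
}}

```text
time_s: 24.8
ee_pos: [0.408, -0.2777, 0.4294]
eef_rot: [3.141, -0.0, -0.13]
force: [-0.4, -1.8, -2.1]
grip_width: 0.0196
grip_force: 60.0
```

Run:
```python
from h import *
np.set_printoptions(precision=4,suppress=True,linewidth=200)
o=ctrl.get_obs();print(o['ee_pos'],o['eef_rot'],o['force'],o['time_s'])
Z=np.array([0,0,1.]);a=cam('scene');y=o['eef_rot'][2];ex=np.array([np.cos(y),np.sin(y),0]);ey=np.array([-ex[1],ex[0],0])
org=o['ee_pos']+.0841*ex-.2966*Z
s=np.sin(np.radians(35));c=np.cos(np.radians(35));lz=-s*ex+c*Z;lx=c*ex+s*Z
L=lambda x,z,w=0:org+x*lx+z*lz+w*ey
B=[(-.005,-.005),(.032,-.005),(.032,.007),(.027,.007),(.027,0),(0,0),(0,.1),(-.005,.1)]
x,yy,w,h=180,150,75,90;k=6
im=cv2.resize(a['image'][yy:yy+h,x:x+w],(w*k,h*k),interpolation=cv2.INTER_CUBIC);im=np.clip(255*(im/255.)**.6,0,255).astype(np.uint8)
for ww,col in((-.007,(255,0,0)),(.007,(0,0,255))):
    q=np.int32([(proj(a,L(p[0],p[1],ww))-[x,yy]+.5)*k for p in B]);cv2.polylines(im,[q],True,col,1)
b=a['image'][150:250,370:470];t=np.clip(255*(cv2.resize(b,(320,320),interpolation=cv2.INTER_CUBIC)/255.)**.6,0,255).astype(np.uint8)
pad=np.zeros((540,320,3),np.uint8);pad[:320]=t
cv2.imwrite('pics/back.png',np.hstack([im,pad])[:,:,::-1])
```

```text
[ 0.408  -0.2777  0.4294] [ 3.1414 -0.0004 -0.13  ] [-0.4047 -1.7824 -2.1117] 24.8
```

View pics/back.png

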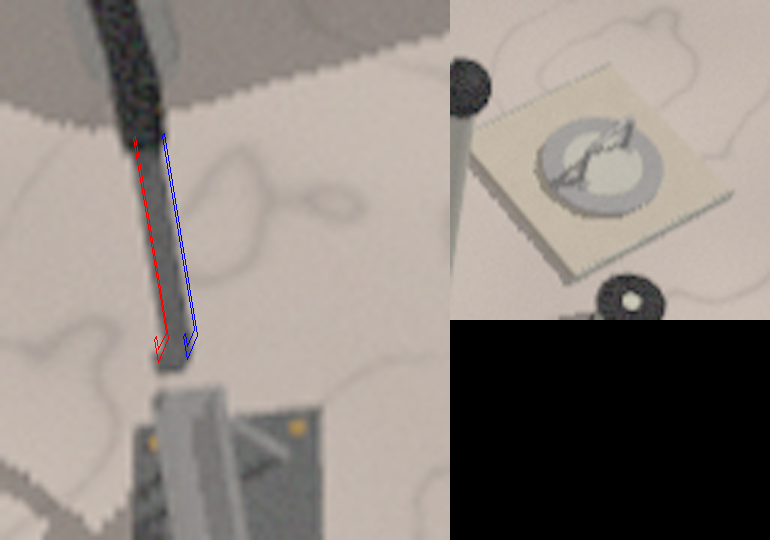

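The lifter hangs above the holder's channel, its bend near (170,365) in the crop and in line with the channel. The lid stands flat in the middle of the board at the right. I'll insert slightly off the channel's back and watch the force.

Call:
{"name": "servo_tool", "arguments": {
  "motion": [
    [1,0.5,0,0.3,0],
    [1,0.9,-0.1,-0.3,0],
    [1,1.4,-0.1,-1.0,0],
    [1,2.0,-0.2,-1.9,0],
    [1,2.6,-0.3,-2.8,0],
    [1,3.3,-0.4,-3.8,0],
    [1,4.0,-0.5,-4.8,0],
    [1,4.7,-0.6,-5.8,0],
    [1,5.4,-0.7,-6.8,0],
    [1,5.4,-0.7,-6.8,0]
  ],
  "squeeze": 60
}}

```text
time_s: 26.1
ee_pos: [0.4623, -0.2851, 0.3602]
eef_rot: [-3.141, 0.001, -0.13]
force: [-0.7, -0.2, -1.0]
grip_width: 0.0198
grip_force: 60.0
```

Call:
{"name": "servo_tool", "arguments": {
  "motion": [
    [1,0.6,-0.1,-0.8,0],
    [1,1.1,-0.2,-1.6,0],
    [1,1.65,-0.25,-2.4,0],
    [1,1.65,-0.25,-2.4,0]
  ],
  "squeeze": 60
}}

```text
time_s: 26.6
ee_pos: [0.4787, -0.2876, 0.3363]
eef_rot: [-3.141, 0.001, -0.13]
force: [0.7, 0.4, -1.3]
grip_width: 0.0194
grip_force: 60.0
```

Call:
{"name": "servo_tool", "arguments": {
  "motion": [
    [1,-0.25,0.03,-0.15,0],
    [1,-0.45,0.05,-0.25,0],
    [1,-0.45,0.05,-0.25,0]
  ]
}}

```text
time_s: 26.98
ee_pos: [0.4738, -0.2872, 0.3348]
eef_rot: [3.141, -0.0, -0.131]
force: [0.6, -0.1, -1.3]
grip_width: 0.0195
grip_force: 60.0
```

Call:
{"name": "servo_tool", "arguments": {
  "motion": [
    [1,0.1,0,-0.1,0],
    [1,0.2,0,-0.28,0],
    [1,0.2,0,-0.28,0]
  ]
}}

```text
time_s: 27.35
ee_pos: [0.4761, -0.2871, 0.3316]
eef_rot: [-3.141, 0.0, -0.13]
force: [0.7, 0.2, -2.0]
grip_width: 0.0193
grip_force: 60.0
```

Call:
{"name": "servo_tool", "arguments": {
  "motion": [
    [1,0.0,0,-0.1,0],
    [1,0,0,-0.1,0],
    [1,0,0,-0.1,0]
  ]
}}

```text
time_s: 27.72
ee_pos: [0.476, -0.2872, 0.3309]
eef_rot: [3.142, -0.0, -0.131]
force: [-0.3, 0.9, -2.2]
grip_width: 0.0199
grip_force: 60.0
```

Call:
{"name": "servo_tool", "arguments": {
  "motion": [
    [0.7,0,0,0,0],
    [0.6,0,0,0,0],
    [0.5,0,0,0,0],
    [0.3,0,0,0,0],
    [0,0,0,0,0],
    [0,0,0,0,0],
    [0,0,0,0,0],
    [0,0,0,0,0],
    [0,0,0,0,0],
    [0,0,0,0,0],
    [0,0,0,0,0]
  ]
}}

```text
time_s: 29.1
ee_pos: [0.476, -0.2872, 0.3308]
eef_rot: [-3.142, -0.0, -0.131]
force: [1.2, 0.8, 0.5]
grip_width: 0.0944
grip_force: 0.0
```

Call:
{"name": "servo_tool", "arguments": {
  "motion": [
    [0,0,0,1.5,0],
    [0,0,0,4,0],
    [0,0,0,7,0],
    [0,0,0,10,0],
    [0,-2,0,13,0],
    [0,-4,0,14,0],
    [0,-4,0,14,0],
    [0,-4,0,14,0]
  ]
}}

```text
time_s: 30.1
ee_pos: [0.4363, -0.2871, 0.4707]
eef_rot: [-3.141, 0.0, -0.131]
force: [1.3, 0.3, 0.1]
grip_width: 0.0939
grip_force: 0.0
```

Run:
```python
from h import *
o=ctrl.get_obs();print(o['ee_pos'],o['force'],o['grip_width'])
a=cam('scene');i=a['image'][175:225,195:225].max(2)
m=(i<60).astype(np.uint8);n,l,st,ce=cv2.connectedComponentsWithStats(m);k=1+st[1:,4].argmax();ys,xs=np.where(l==k);print('handle S',st[k])
f=np.polyfit(ys,xs,1);print([(195+np.polyval(f,y),175+y) for y in (ys.min(),ys.max())])
r=cv2.imread('pics/scene0.png')[:,:,::-1];d=cv2.absdiff(r,a['image']).max(2)
print('diff holder',(d[180:265,185:245]>35).sum(),np.argwhere(d[180:265,185:245]>35)[:40].tolist())
```

```text
[ 0.43634289 -0.28711806  0.47072286] [1.33247693 0.3025262  0.08529922] 0.0939142745265758
handle S [  8   9  12  41 259]
[(np.float64(205.39840565019986), np.int64(184)), (np.float64(211.7811593772163), np.int64(224))]
diff holder 25 [[6, 17], [6, 25], [7, 25], [8, 25], [9, 25], [10, 25], [11, 25], [12, 26], [13, 26], [14, 26], [15, 26], [16, 26], [18, 27], [19, 27], [22, 27], [24, 28], [26, 27], [28, 28], [29, 28], [31, 29], [32, 28], [33, 28], [34, 28], [48, 2], [49, 4]]
```

The handle is within 0.3 px of where it started (about 1 mm), the lid is on the board, and the gripper is clear of everything. I'll hand in.

```bash
python3 -c "
from station import ctrl
print(ctrl.hand_in())"
```

```text
the job is handed in; nothing more can be done
None
```

I handed the job in at about 30 s: the lid stands flat near the middle of the soldering board, the lifter is back in its holder within about 1 mm of where it started, and the arm touches nothing; the hand-in returned no verdict.

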